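# Lock the cutter spindle with the bayonet key and hold it

## Task

Draw the lock key (the one with the flat grip bar and the cross lug) out of its wooden holder, set its lug into the slot on the lock housing of the spindle stand and push it straight down, fully home against the spring, before turning it. Then, still pushing, turn it a quarter turn clockwise (seen from above) against the return spring and finish holding it gripped, turned and pressed fully home, so that the cutter block stays locked: do not let go at the end. Leave the other key and everything else on the bench where they are.

Things in the scene. Friction and masses are not known exactly. Their poses are not given: they have to be found in the camera images.
- lock_key: Lock key, bare steel, upright (z up) in its holder, 0.18 kg. Top: flat grip bar 50 (along x) x 14 (y) mm, 62 to 90 mm above the origin. Stem: round, 10 mm diameter. Foot: cross lug 45 mm along x (parallel to the bar), 10 mm wide, 9 mm high, its lowest 3 mm narrowed to 41 x 6 mm as lead-in. Origin: centre of the lug's underside. Same after a half turn about z.
- key_holder: Fixed wooden block 90 x 60 mm, 45 mm high, in which the lock key stands with its foot 10 mm above the table, in a straight slot 48 x 13 mm (long along the block's x) and 35 mm deep. Origin: centre of its underside. It may change places with the other, like block.
- chuck_key: Not for this job: a key of the same steel, 90 mm tall, with a ROUND knob 36 mm in diameter and a plain round stem 17 mm in diameter without a lug, standing in the other wooden block's round hole. Origin: centre of its underside.
- lock_mouth (a point): On the spindle stand's square lock housing (90 x 90 mm): centre of the slot in its steel cover plate, at the plate's upper face, 80 mm above the table. Slot 50 mm along this point's x, 15 mm along its y; plate 8 mm thick, hollow beneath. The sprung seat waits 14 mm below this point; the lug is free to turn under the plate once the seat is pressed 3 mm.
- stand: The fixed green cast spindle stand, base 130 mm (x) by 360 mm (y), lying from 55 mm before to 305 mm beyond the origin along y. Origin: on the table under the slot's centre, axes as lock_mouth. Beside the lock housing (on +y) it carries a horizontal aluminium cutter block between two bearings, up to 78 mm above the table.
- lock_seat (a joint): How far the sprung seat in the lock is pressed down by the key, m: 0 at rest, 0.010 at its bottom stop (key's foot then 24 mm below lock_mouth). It springs up with 3 N at rest, 8 N at the bottom; if only eased up when turned, the key rises until its lug catches under the plate at about 0.003; let go, it turns back and springs up to 0.
- lock_turn (a joint): How far the lock is turned clockwise seen from above, rad: 0 at rest (in line with the slot), stop at 1.5. The key's lug carries it round by two dogs on the seat with about 0.1 rad of free play, so a key turned by 1.57 brings it to about 1.45. A return spring resists with 0.03 N m at rest, 0.12 N m at the stop.
- hammer: Bystander, a hammer lying flat, about 260 mm long. Origin: underside, near its middle.
- screwdriver: Bystander, a screwdriver lying flat, about 200 mm long. Origin: underside, near its middle.
- try_square: Bystander, a joiner's try square lying flat: wooden stock 120 x 28 x 18 mm, steel blade 180 mm. Origin: underside, near its middle.
- offcut: Bystander, a timber offcut lying flat, 100 x 40 x 35 mm. Origin: underside at the middle of its length.
- tape_measure: Bystander, a closed tape measure, 65 x 65 x 34 mm. Origin: underside at the middle of its length.
- glue: Bystander, a closed glue bottle standing, 50 mm across, 115 mm tall. Origin: underside at the middle of its length.
Things that resemble listed ones, but are neither listed nor needed, are in the scene too. What is shaped like the key_holder but purple is not meant.

How it is judged:
By the outcome, as a careful person would: the job done as asked, in the order asked, and still so for the second after the job is handed in, while the arm keeps its last pose, push and grip.
It also fails if it takes over 43 s, if anything falls off the work surface, if the arm or the gripper's body presses on something with over 40 N, if the wrist force passes 120 N, or if a joint passes its speed limit or range.

## Robot

A 6-joint arm with a two-finger parallel gripper is mounted at the origin on the work surface. World frame = base frame: x ahead of the robot, y to its left, z up, the work surface at z = 0. Lengths are in mm, angles in rad, forces in N, time in s.
With the tool pointing down it reaches from about 350 to 875 mm from the base axis. Payload 4.2 kg.
Tool frame: the origin (TCP) lies midway between the tips of the shut fingers; the grasp point (between the pads) lies 19 mm behind it; y points along the fingers, x is the direction in which the jaws open and shut, and the axes are right-handed (so a half turn about y gives the same grasp; the last joint's range is limited). The gripper opens to 85 mm and grips with 20 to 120 N. Pads are 22 mm wide; open, the fingers measure 114 mm over their backs; the gripper's body (76 mm by 85 mm) begins 54 mm behind the grasp point. The pads swing forward as they close: fully open they stand 13 mm farther back than shut.
Start: joints at [1.381, 0.385, 0.008, 0, -1.194, -0.259], TCP at [271.144, 563.099, 231.312] pointing down, gripper open.
Joint ranges: [-3.14, 3.14], [-1.21, 2.06], [-1.07, 1.41], [-3.16, 2.05], [-2.99, -0.16], [-3.1, 3.1]. Speed limits (rad/s): [2.79, 2.79, 3.14, 3.14, 3.14, 3.14].

## Interface

Orientations are given as a unit quaternion [x, y, z, w].
In Python, from bench import read_state, get_image, job_done gives the robot as it stands.
- The arm moves only by the tool play_rows, never from a script. Its argument "series" is a list of rows, each a list of 7 numbers: the shift along the tool's x, y, z in m, then the turn, a rotation vector about the tool's x, y, z in rad, then the finger opening in m, from 0 to 0.0854. In form: [[x, y, z, wx, wy, wz, claw], ...]. A call has 1 to 10 rows; each row shifts and turns the pose as measured when the row begins, along the tool's axes as they then stand; what a row does not reach is not made up. A row lasts 1/10 s, in which the tool goes at most 50 mm and 8.59 degrees, less where a joint would pass 70% of its speed; a pose out of reach is approached as far as the arm can. A call with a gripper value outside its range is refused whole. The fingers move at their own pace and stop on an object; the grip force is fixed at half the most. Time passes only in rows, so rows that do not move let the fingers close. It gives the time, the measured TCP pose, the force and the opening at its end, in the units of the state.
- read_state(): the state, without advancing time (a new reading comes with each control period).
- get_image(name): name is "scene" or "top"; returns a dict with "color" (384x512x3 uint8, red, green, blue), "intrinsics" (3x3 intrinsics, pixels), "origin" and "orientation" of the camera in the world. Camera axes: x right, y down, z forward; pixel columns grow to the right and rows downward; lengths in mm; the calibration is good to about 2 mm. A picture is of the moment at which its call begins. There is no depth.
- job_done(): hands the job in, once; it reports no verdict.
The state is a dict: "clock": time; "joints": joint angles; "joint_vel": joint speeds; "joint_efforts": joint torques, N m; "position": TCP position; "ee_rot": TCP orientation; "contact_force": force on the tool from outside, world axes, zero at the start; "wrist_torque": the same for the moment, N m; "gripper_width": finger opening in mm.
Only numpy, scipy, OpenCV 4.12 (cv2) and the standard library are available. Lean on these libraries where they do the work, as an engineer would, in place of code of your own. Each camera call takes 0.05 s, during which the arm holds its last target. There are 200 camera calls.

## Working session

There is one attempt and no reset: what is moved stays moved. The work goes in short steps, Python scripts to look and compute and a tool call to move; the robot and the scene stay as the last step left them, time stands still between calls to the robot, and variables do not carry over. Pictures are saved under pics/ and viewed, about 8 in all and at most 12, crops included, and the job is handed in when it is done.

Besides the shell and the picture viewer there is one more tool, called as name([rows], argument=value, ...), one row to a line, values as JSON. play_rows: Moves the arm, as the interface text tells. Its arguments: {"type":"object","properties":{"series":{"type":"array","items":{"type":"array","items":{"type":"number"}}}},"required":["series"]}

```bash
mkdir -p pics
cat > h.py <<'E'
import numpy as np,cv2
from scipy.spatial.transform import Rotation as R
from bench import read_state,get_image
def cam(n):
    d=get_image(n); o=d["orientation"]; o=np.array(o,float)
    M=o if o.shape==(3,3) else R.from_quat(o).as_matrix()
    return d["color"],np.array(d["intrinsics"]),np.array(d["origin"],float),M
def ray(c,u,v,z):
    _,K,o,M=c; d=M@np.linalg.solve(K,[u,v,1.]); return o+d*(z-o[2])/d[2]
def proj(c,p):
    _,K,o,M=c; q=K@(M.T@(np.array(p,float)-o)); return q[:2]/q[2]
E
python3 - <<'E'
from h import *
s=read_state();print(s)
for n in("scene","top"):
    c=cam(n);print(n,c[1].tolist(),c[2],c[3].round(3).tolist())
    cv2.imwrite(f"pics/{n}0.png",cv2.resize(c[0][:,:,::-1],(800,600),interpolation=cv2.INTER_CUBIC))
    np.save(f"{n}0.npy",c[0])
E
```

```text
{'clock': 0.0, 'joints': array([ 1.38060808e+00,  3.85559396e-01,  6.63103025e-03, -5.09488796e-04,
       -1.19400152e+00, -2.58623223e-01]), 'joint_vel': array([ 5.36134590e-04, -7.22765044e-04, -1.16078363e-03, -8.36923727e-04,
       -6.36392375e-04,  6.82075736e-05]), 'joint_efforts': array([-2.17905936e-04, -3.92290485e+01,  1.88406086e+01,  4.18613479e+00,
       -4.55878529e-03, -5.52391327e-06]), 'position': array([270.89806311, 562.59180429, 230.22035185]), 'ee_rot': array([ 0.37678044, -0.59832472,  0.59919883, -0.37550605]), 'contact_force': array([-0.78537732,  0.004043  ,  0.26337741]), 'wrist_torque': array([-0.01207122, -0.03290301, -0.00572373]), 'gripper_width': 85.43235522484296}
scene [[438.62826810623693, 0.0, 265.9747629091872], [0.0, 438.62826810623693, 193.28859722902342], [0.0, 0.0, 1.0]] [1248.26120482 -409.24001511  667.24602089] [[0.343, 0.567, -0.749], [0.939, -0.207, 0.273], [-0.0, -0.797, -0.603]]
top [[481.4387624610167, 0.0, 253.47511262927702], [0.0, 481.4387624610167, 187.39716061048222], [0.0, 0.0, 1.0]] [ 396.14426466 -130.91288615 1075.96301447] [[-0.011, -0.995, 0.103], [-1.0, 0.009, -0.024], [0.023, -0.103, -0.994]]
```

View pics/top0.png

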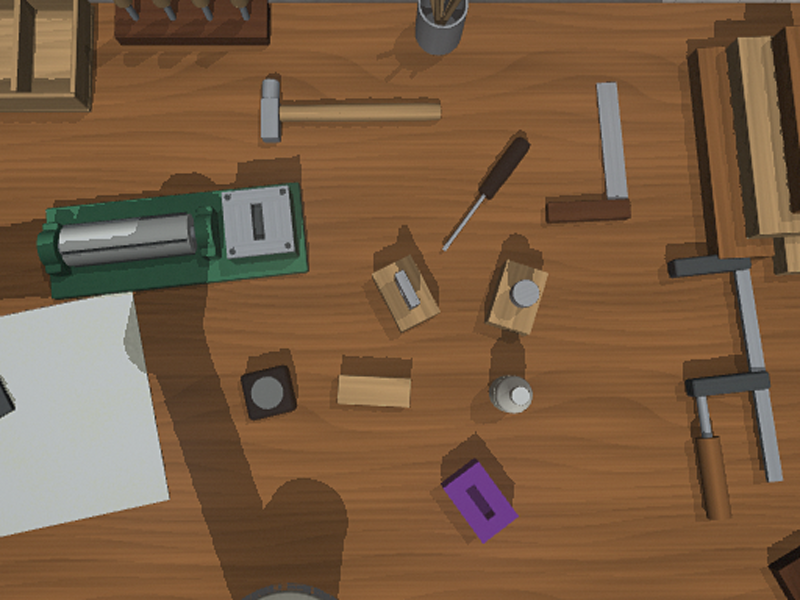

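View pics/scene0.png

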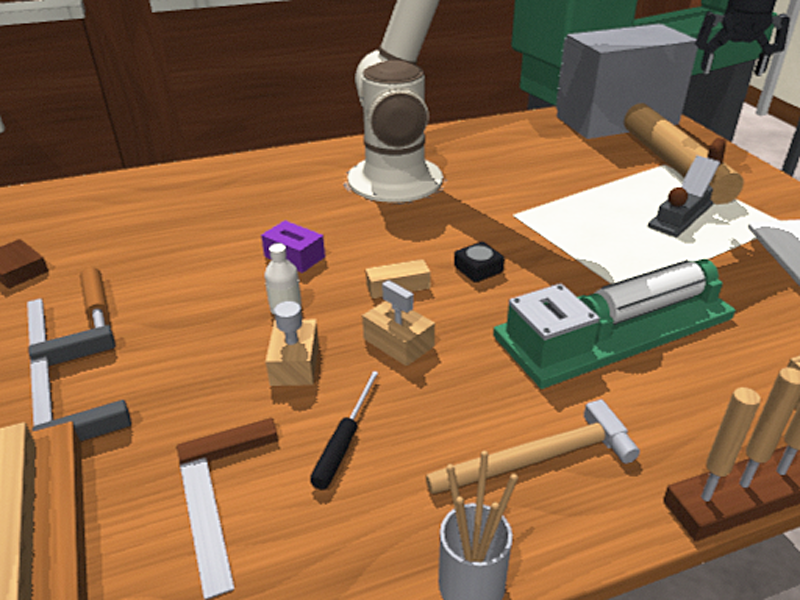

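The candidates, in 800x600 top-view pixels:
- Flat bar in a wooden block at (406,288). This is the lock key.
- Round knob at (525,293). This is the chuck key, so not wanted.
- Purple block at (480,500). A decoy with no key in it.

The slot on the housing is at (258,222). I'll check the choice in a close crop and measure.

Run:
```python
from h import *
c=cam("top");s=cam("scene")
def crop(c,x,y,w=48,h=48,k=8): return cv2.resize(c[0][y:y+h,x:x+w,::-1],(w*k,h*k),interpolation=cv2.INTER_NEAREST)
cv2.imwrite("pics/c1.png",np.hstack([crop(c,236,160),crop(c,142,118)]))
def seg(c,x0,y0,x1,y1,f,name,z):
    hsv=cv2.cvtColor(c[0],cv2.COLOR_RGB2HSV); m=np.zeros(hsv.shape[:2],np.uint8)
    m[y0:y1,x0:x1]=f(hsv[y0:y1,x0:x1]).astype(np.uint8)
    cs,_=cv2.findContours(m,cv2.RETR_EXTERNAL,cv2.CHAIN_APPROX_NONE)
    b=max(cs,key=cv2.contourArea); r=cv2.minAreaRect(b); p=cv2.boxPoints(r)
    w=np.array([ray(c,*q,z) for q in p])[:,:2]; e=[w[1]-w[0],w[2]-w[1]]
    L=max(e,key=np.linalg.norm)
    print(name,"pix",np.round(r[0],1),"ctr",w.mean(0).round(1),"sides",[np.linalg.norm(k).round(1) for k in e],"long dir deg",np.degrees(np.arctan2(L[1],L[0])).round(1)%180)
seg(c,245,165,275,205,lambda h:(h[...,1]<60)&(h[...,2]>140),"bar",100)
seg(c,245,165,275,205,lambda h:(h[...,1]<60)&(h[...,2]>100),"bar2",100)
seg(c,150,125,182,158,lambda h:(h[...,2]<110),"slot",80)
seg(c,138,115,195,168,lambda h:(h[...,1]<60)&(h[...,2]>130),"plate",80)
seg(s,235,175,270,205,lambda h:(h[...,1]<60)&(h[...,2]>100),"scenebar",93)
seg(s,335,185,372,205,lambda h:(h[...,2]<110),"sceneslot",80)
seg(s,320,175,390,220,lambda h:(h[...,1]<60)&(h[...,2]>130),"sceneplate",80)
```

```text
bar pix [260.4 184.3] ctr [ 503.4 -168.4] sides [np.float64(11.9), np.float64(47.6)] long dir deg 25.69999999999999
bar2 pix [259.5 184.8] ctr [ 502.4 -166.5] sides [np.float64(17.1), np.float64(49.6)] long dir deg 26.900000000000006
slot pix [164.4 141.5] ctr [597.5  30.6] sides [np.float64(15.3), np.float64(50.5)] long dir deg 6.300000000000011
plate pix [164.5 141.5] ctr [597.6  30.5] sides [np.float64(89.8), np.float64(90.1)] long dir deg 5.400000000000006
scenebar pix [254.8 189.5] ctr [ 512.6 -167.3] sides [np.float64(47.8), np.float64(87.8)] long dir deg 178.9
sceneslot pix [353.6 196.9] ctr [597.1  32.7] sides [np.float64(13.2), np.float64(48.7)] long dir deg 7.1
sceneplate pix [354.5 197.3] ctr [597.5  35.8] sides [np.float64(134.7), np.float64(105.2)] long dir deg 97.6
```

View pics/c1.png

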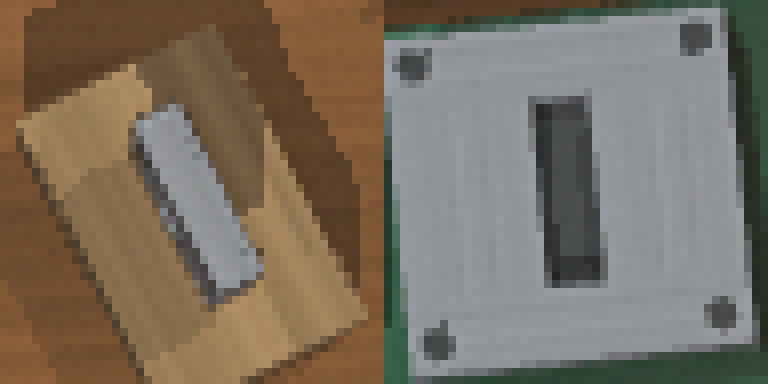

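The crop confirms the flat bar standing in the plain wooden block, and the slot with dark hollow at the plate centre. Next I'll work out the approach.

```bash
cat >> h.py <<'E'
def yaw(s): x=R.from_quat(s["ee_rot"]).as_matrix()[:,0]; return np.degrees(np.arctan2(x[1],x[0]))
def Rt(psi):
    a=np.radians(psi); x=np.array([np.cos(a),np.sin(a),0]); y=np.array([0,0,-1.]); return np.c_[x,y,np.cross(x,y)]
def go(pos,psi,s=None):
    s=s or read_state(); M=R.from_quat(s["ee_rot"]).as_matrix()
    d=M.T@(np.array(pos)-s["position"])/1e3; r=R.from_matrix(M.T@Rt(psi)).as_rotvec()
    print("yaw",yaw(s).round(2),"tcp",s["position"].round(1),"| shift",d.round(4),"turn",r.round(3),"turn steps",(np.linalg.norm(r)/.149).round(1),
      "| shift after turn",(Rt(psi).T@(np.array(pos)-s["position"])/1e3).round(4),"F",s["contact_force"].round(1),"T",s["wrist_torque"].round(2),"w",round(s["gripper_width"],1),"j6",s["joints"][5].round(2),"t",round(s["clock"],2))
E
python3 - <<'E'
from h import *
print(R.from_quat(read_state()["ee_rot"]).as_matrix().round(3).tolist())
for p in(116,-64): go([503.5,-168,150],p)
c=cam("top");print("knob",ray(c,525*.64,293*.64,100))
E
```

```text
[[-0.434, -0.0, 0.901], [-0.901, -0.001, -0.434], [0.001, -1.0, 0.0]]
yaw -115.72 tcp [271.  562.8 230.6] | shift [0.5574 0.0815 0.5266] turn [-2.000e-03  2.239e+00  1.000e-03] turn steps 15.0 | shift after turn [-0.7588  0.0806  0.1114] F [ 0.1 -0.7  1. ] T [ 0.02 -0.02  0.01] w 85.1 j6 -0.26 t 0.2
yaw -115.72 tcp [271.  562.8 230.6] | shift [0.5574 0.0815 0.5266] turn [ 0.001 -0.903  0.001] turn steps 6.1 | shift after turn [ 0.7588  0.0806 -0.1114] F [ 0.1 -0.7  1. ] T [ 0.02 -0.02  0.01] w 85.1 j6 -0.26 t 0.2
knob [ 495.31265464 -323.14446654  100.        ]
```

play_rows([
  [0, 0, 0, 0, -0.149, 0, 0.045],
  [0, 0, 0, 0, -0.149, 0, 0.045],
  [0, 0, 0, 0, -0.149, 0, 0.045],
])

```text
clock: 0.55
position: [270.9, 562.6, 230.1]
ee_rot: [0.502, -0.498, 0.499, -0.501]
contact_force: [0.6, -0.1, -0.6]
gripper_width: 45.5
```

```bash
python3 -c "
from h import *
go([503.5,-168,150],-64)"
```

```text
yaw -89.64 tcp [270.9 562.6 230.1] | shift [0.7318 0.0815 0.2281] turn [ 0.001 -0.447  0.002] turn steps 3.0 | shift after turn [ 0.7586  0.0801 -0.1112] F [ 0.6 -0.1 -0.6] T [-0.01 -0.05 -0.  ] w 45.5 j6 0.2 t 0.55
```

play_rows([
  [0.02, 0, 0.006, 0, -0.149, 0, 0.045],
  [0.025, 0, 0.003, 0, -0.149, 0, 0.045],
  [0.03, 0, 0, 0, -0.149, 0, 0.045],
  [0.045, 0, -0.0075, 0, 0, 0, 0.045],
  [0.045, 0, -0.0075, 0, 0, 0, 0.045],
  [0.045, 0, -0.0075, 0, 0, 0, 0.045],
  [0.045, 0, -0.0075, 0, 0, 0, 0.045],
  [0.045, 0, -0.0075, 0, 0, 0, 0.045],
  [0.045, 0, -0.0075, 0, 0, 0, 0.045],
  [0.045, 0, -0.0075, 0, 0, 0, 0.045],
])

```text
clock: 1.55
position: [386.5, 174.7, 229.0]
ee_rot: [0.603, -0.37, 0.371, -0.601]
contact_force: [1.1, -0.1, 1.1]
gripper_width: 44.7
```

play_rows([
  [0.045, 0, -0.0075, 0, 0, 0, 0.045],
  [0.045, 0, -0.0075, 0, 0, 0, 0.045],
  [0.045, 0, -0.0075, 0, 0, 0, 0.045],
  [0.045, 0, -0.0075, 0, 0, 0, 0.045],
  [0.045, 0, -0.0075, 0, 0, 0, 0.045],
  [0, 0, 0, 0, 0, 0, 0.045],
])

```text
clock: 2.15
position: [455.7, -56.5, 231.2]
ee_rot: [-0.601, 0.371, -0.374, 0.602]
contact_force: [-0.7, 0.2, 0.9]
gripper_width: 44.9
```

```bash
python3 -c "
from h import *
go([503.5,-168,150],-64)"
```

```text
yaw -63.52 tcp [455.7 -56.5 231.2] | shift [ 0.1209  0.0815 -0.0073] turn [-0.004  0.008  0.003] turn steps 0.1 | shift after turn [ 0.1212  0.0812 -0.0059] F [-0.7  0.2  0.9] T [ 0.07  0.02 -0.01] w 44.9 j6 1.8 t 2.15
```

play_rows([
  [0.04, 0.01, -0.002, 0, 0, 0, 0.045],
  [0.04, 0.02, -0.002, 0, 0.004, 0, 0.045],
  [0.03, 0.02, -0.002, 0, 0.004, 0, 0.045],
  [0.011, 0.02, 0, 0, 0, 0, 0.045],
  [0, 0.01, 0, 0, 0, 0, 0.045],
  [0, 0, 0, 0, 0, 0, 0.045],
])

```text
clock: 2.75
position: [507.3, -171.1, 149.8]
ee_rot: [-0.598, 0.372, -0.377, 0.601]
contact_force: [-0.1, 0.5, 0.4]
gripper_width: 44.9
```

Run:
```python
from h import *
go([503.5,-168,69],-64)
c=cam("top");s=cam("scene")
a=cv2.resize(c[0][140:230,210:310,::-1],(400,360));b=cv2.resize(s[0][120:220,200:300,::-1],(360,360))
cv2.imwrite("pics/a1.png",np.hstack([a,b]))
```

```text
yaw -64.03 tcp [ 507.3 -171.1  149.8] | shift [-0.0048  0.0808 -0.0028] turn [-0.008 -0.     0.004] turn steps 0.1 | shift after turn [-0.0045  0.0808 -0.0021] F [-0.1  0.5  0.4] T [-0.03  0.07  0.01] w 44.9 j6 2.05 t 2.75
```

View pics/a1.png

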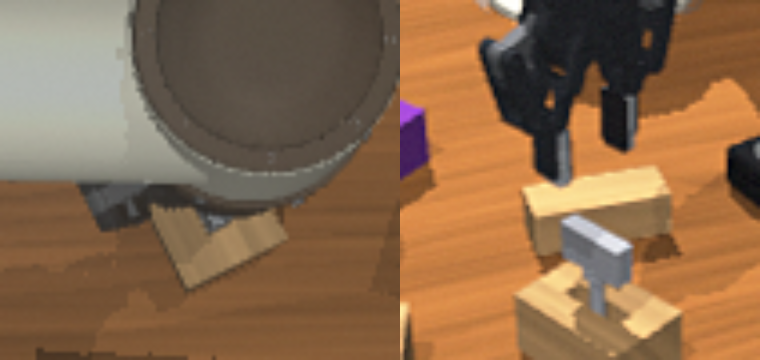

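The scene view shows the open fingers (545,150) and (620,110) standing above and across the bar (597,250). I'll go down now.

play_rows([
  [-0.0045, 0, -0.002, -0.008, 0, 0.004, 0.045],
  [0, 0.02, 0, 0, 0, 0, 0.045],
  [0, 0.02, 0, 0, 0, 0, 0.045],
  [0, 0.02, 0, 0, 0, 0, 0.045],
  [0, 0.015, 0, 0, 0, 0, 0.045],
  [0, 0.005, 0, 0, 0, 0, 0.045],
  [0, 0, 0, 0, 0, 0, 0.045],
])

```text
clock: 3.55
position: [509.6, -161.5, 79.7]
ee_rot: [-0.598, 0.365, -0.378, 0.605]
contact_force: [0.2, -1.0, 0.5]
gripper_width: 45.1
```

Run:
```python
from h import *
go([503.5,-168,69],-64)
s=cam("scene")
cv2.imwrite("pics/a2.png",cv2.resize(s[0][140:230,210:300,::-1],(500,500)))
```

```text
yaw -63.34 tcp [ 509.6 -161.5   79.7] | shift [ 0.0029  0.0106 -0.0086] turn [-0.019  0.012  0.011] turn steps 0.2 | shift after turn [ 0.0031  0.0107 -0.0083] F [ 0.2 -1.   0.5] T [ 0.04  0.07 -0.05] w 45.1 j6 2.04 t 3.55
```

View pics/a2.png

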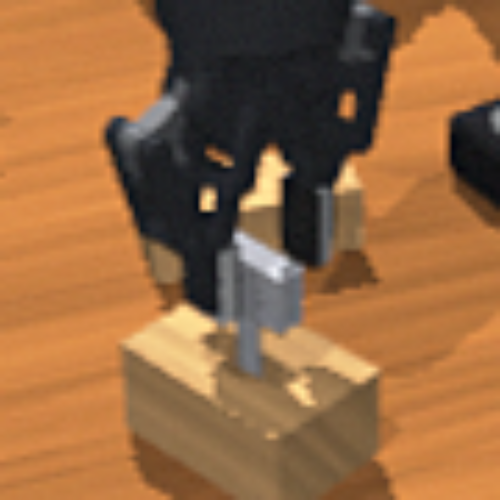

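The fingers straddle the bar, but the move drifted about 8 mm along it and tilted slightly. I'll correct that.

play_rows([
  [0.003, 0.004, -0.0083, -0.019, 0.012, 0.011, 0.045],
  [0, 0, 0, 0, 0, 0, 0.045],
])

```text
clock: 3.8
position: [504.7, -168.0, 77.9]
ee_rot: [-0.599, 0.374, -0.376, 0.6]
contact_force: [0.3, 0.2, -0.5]
gripper_width: 44.7
```

Run:
```python
from h import *
go([503.5,-168,69],-64)
go([503.5,-168,69],-64)
```

```text
yaw -64.01 tcp [ 504.7 -168.    77.9] | shift [-0.0006  0.0089 -0.0011] turn [-0.002 -0.     0.001] turn steps 0.0 | shift after turn [-0.0006  0.0089 -0.0011] F [ 0.3  0.2 -0.5] T [-0.   -0.02 -0.01] w 44.7 j6 2.04 t 3.8
yaw -64.01 tcp [ 504.7 -168.    77.9] | shift [-0.0006  0.0089 -0.0011] turn [-0.002 -0.     0.001] turn steps 0.0 | shift after turn [-0.0006  0.0089 -0.0011] F [ 0.3  0.2 -0.5] T [-0.   -0.02 -0.01] w 44.7 j6 2.04 t 3.8
```

play_rows([
  [-0.0005, 0.005, -0.001, -0.002, 0, 0.001, 0.045],
  [0, 0.005, 0, 0, 0, 0, 0.045],
  [0, 0, 0, 0, 0, 0, 0.02],
  [0, 0, 0, 0, 0, 0, 0.0],
  [0, 0, 0, 0, 0, 0, 0.0],
  [0, 0, 0, 0, 0, 0, 0.0],
  [0, 0, 0, 0, 0, 0, 0.0],
  [0, 0, 0, 0, 0, 0, 0.0],
])

```text
clock: 4.6
position: [504.0, -168.5, 68.1]
ee_rot: [-0.599, 0.374, -0.376, 0.6]
contact_force: [0.2, -1.0, 0.2]
gripper_width: 13.1
```

Run:
```python
from h import *
go([503.5,-168,69],-64)
```

```text
yaw -64.06 tcp [ 504.  -168.5   68.1] | shift [-0.0007 -0.0009 -0.0002] turn [-0.002 -0.001  0.001] turn steps 0.0 | shift after turn [-0.0007 -0.0009 -0.0002] F [ 0.2 -1.   0.2] T [ 0.1   0.05 -0.06] w 13.1 j6 2.04 t 4.6
```

play_rows([
  [0, -0.008, 0, 0, 0, 0, 0],
  [0, -0.01, 0, 0, 0, 0, 0],
  [0, -0.01, 0, 0, 0, 0, 0],
  [0, -0.01, 0, 0, 0, 0, 0],
  [0, -0.01, 0, 0, 0, 0, 0],
  [0, -0.02, 0, 0, 0, 0, 0],
  [0, -0.02, 0, 0, 0, 0, 0],
  [0, -0.02, 0, 0, 0, 0, 0],
  [0, 0, 0, 0, 0, 0, 0],
])

```text
clock: 5.5
position: [502.8, -168.5, 184.7]
ee_rot: [-0.599, 0.375, -0.376, 0.6]
contact_force: [0.9, -0.5, -1.9]
gripper_width: 12.9
```

Run:
```python
from h import *
go([597.4,31.5,168],-84.4)
go([597.4,31.5,168],-64)
s=cam("scene")
cv2.imwrite("pics/a3.png",cv2.resize(s[0][110:230,210:330,::-1],(600,600)))
```

```text
yaw -64.1 tcp [ 502.8 -168.5  184.7] | shift [-0.1386  0.0169  0.1724] turn [-0.002  0.354  0.   ] turn steps 2.4 | shift after turn [-0.1898  0.0167  0.1136] F [ 0.9 -0.5 -1.9] T [-0.03 -0.03  0.04] w 12.9 j6 2.04 t 5.5
yaw -64.1 tcp [ 502.8 -168.5  184.7] | shift [-0.1386  0.0169  0.1724] turn [-0.002 -0.002  0.001] turn steps 0.0 | shift after turn [-0.1383  0.0167  0.1727] F [ 0.9 -0.5 -1.9] T [-0.03 -0.03  0.04] w 12.9 j6 2.04 t 5.5
```

View pics/a3.png

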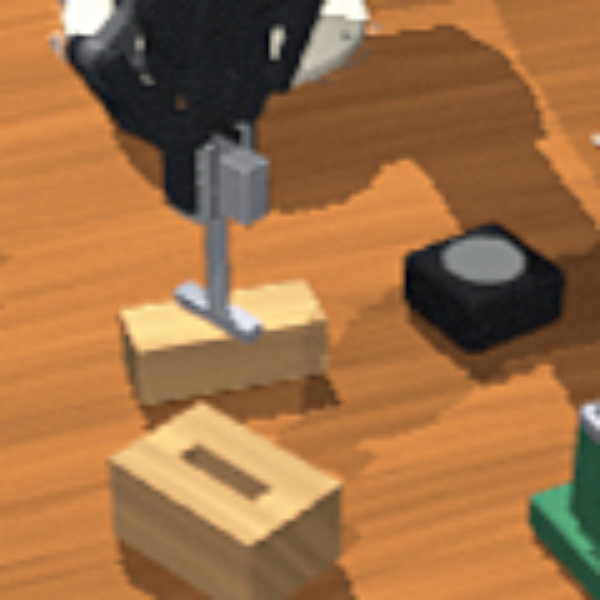

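The key is out of the holder, with the lug visible at crop (180,290)-(260,333). I'll carry it over the slot.

play_rows([
  [0, 0, 0, 0, 0.118, 0, 0],
  [0, 0, 0, 0, 0.118, 0, 0],
  [0, 0, 0, 0, 0.118, 0, 0],
  [-0.032, 0, 0.019, 0, 0, 0, 0],
  [-0.032, 0, 0.019, 0, 0, 0, 0],
  [-0.032, 0, 0.019, 0, 0, 0, 0],
  [-0.032, 0, 0.019, 0, 0, 0, 0],
  [-0.032, 0, 0.019, 0, 0, 0, 0],
  [-0.015, 0, 0.009, 0, 0, 0, 0],
  [0, 0, 0, 0, 0, 0, 0],
])

```text
clock: 6.55
position: [584.8, 20.7, 168.6]
ee_rot: [0.524, -0.489, 0.473, -0.513]
contact_force: [0.1, -0.3, -1.7]
gripper_width: 12.9
```

Run:
```python
from h import *
go([597.4,31.5,150],-84.4)
```

```text
yaw -85.74 tcp [584.8  20.7 168.6] | shift [-0.0097  0.0182  0.0138] turn [ 0.027 -0.023 -0.006] turn steps 0.2 | shift after turn [-0.0095  0.0186  0.0135] F [ 0.1 -0.3 -1.7] T [-0.03 -0.04 -0.03] w 12.9 j6 1.35 t 6.55
```

play_rows([
  [-0.0095, 0.008, 0.0135, 0.027, -0.023, -0.006, 0],
  [0, 0, 0, 0, 0, 0, 0],
])

```text
clock: 6.75
position: [595.7, 30.5, 157.8]
ee_rot: [0.525, -0.476, 0.474, -0.522]
contact_force: [-0.1, 0.5, -2.3]
gripper_width: 13.1
```

Run:
```python
from h import *
go([597.4,31.5,150],-84.4)
```

```text
yaw -84.41 tcp [595.7  30.5 157.8] | shift [-0.0008  0.0078  0.0018] turn [ 0.004 -0.     0.001] turn steps 0.0 | shift after turn [-0.0008  0.0078  0.0018] F [-0.1  0.5 -2.3] T [-0.06  0.11  0.01] w 13.1 j6 1.35 t 6.75
```

play_rows([
  [-0.0008, 0.0055, 0.0018, 0.004, 0, 0.001, 0],
  [0, 0, 0, 0, 0, 0, 0],
])

```text
clock: 6.95
position: [595.6, 29.6, 150.9]
ee_rot: [0.524, -0.476, 0.475, -0.522]
contact_force: [-0.2, 0.2, -2.8]
gripper_width: 13.3
```

Run:
```python
from h import *
go([597.4,31.5,145],-84.4)
s=cam("scene");t=cam("top")
p=read_state()["position"]; f=p-[0,0,58.1]
print(proj(s,f),proj(s,[597.4,31.5,80]),f)
cv2.imwrite("pics/a4.png",cv2.resize(s[0][145:225,310:410,::-1],(800,640),interpolation=cv2.INTER_CUBIC)[:600])
```

```text
yaw -84.55 tcp [595.6  29.6 150.9] | shift [-0.0017  0.0059  0.0019] turn [ 0.004 -0.003  0.   ] turn steps 0.0 | shift after turn [-0.0017  0.0059  0.0019] F [-0.2  0.2 -2.8] T [-0.01  0.02  0.01] w 13.3 j6 1.35 t 6.95
[352.91392904 191.78536883] [353.0780624  196.96647974] [596.47698771  29.71677362  94.02747842]
```

View pics/a4.png

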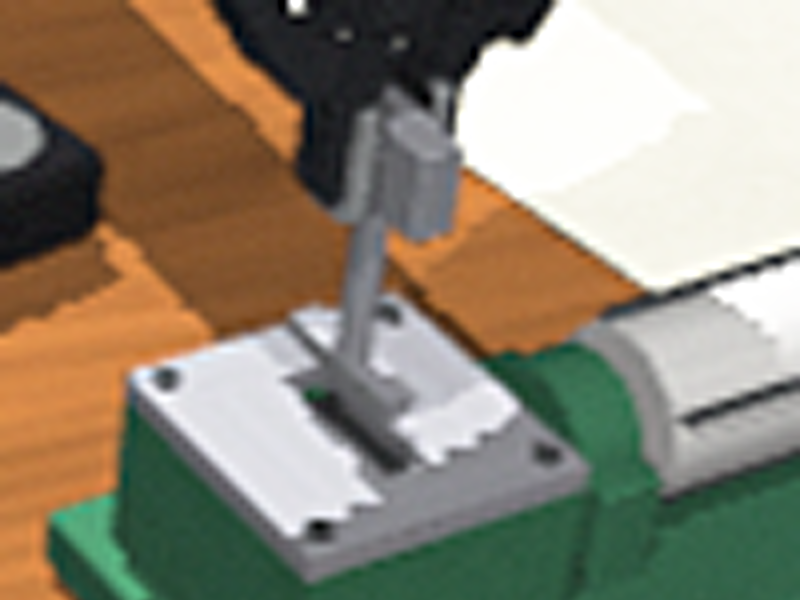

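Run:
```python
from h import *
s=cam("scene");st=read_state();f=st["position"]-[0,0,58.1];a=np.radians(yaw(st)+90)
e=np.array([np.cos(a),np.sin(a),0]);n=np.array([-e[1],e[0],0])
P=lambda p:((proj(s,p)-[310,145]+.5)*8-.5).round(0)
for L in(-22.5,22.5):
  for W in(-5,5): print("lug",L,W,[P(f+L*e+W*n+[0,0,h]) for h in(3,9)])
a=np.radians(5.8);e=np.array([np.cos(a),np.sin(a),0]);n=np.array([-e[1],e[0],0])
for L in(-25,25):
  for W in(-7.5,7.5): print("slot",L,W,P(np.array([597.4,31.5,80])+L*e+W*n))
for L in(-25,25): print("bar",L,[P(f+L*e+W*n+[0,0,62]) for W in(-7,7)])
cv2.imwrite("pics/a5.png",cv2.resize(s[0][178:208,338:372,::-1],(748,660)[:2],interpolation=cv2.INTER_NEAREST)[:600])
```

```text
lug -22.5 -5 [array([287., 329.]), array([290., 311.])]
lug -22.5 5 [array([318., 320.]), array([320., 302.])]
lug 22.5 -5 [array([382., 419.]), array([385., 401.])]
lug 22.5 5 [array([414., 409.]), array([416., 391.])]
slot -25 -7.5 [274. 377.]
slot -25 7.5 [319. 363.]
slot 25 -7.5 [379. 478.]
slot 25 7.5 [425. 463.]
bar -25 [array([300., 147.]), array([344., 134.])]
bar 25 [array([411., 243.]), array([456., 230.])]
```

View pics/a5.png

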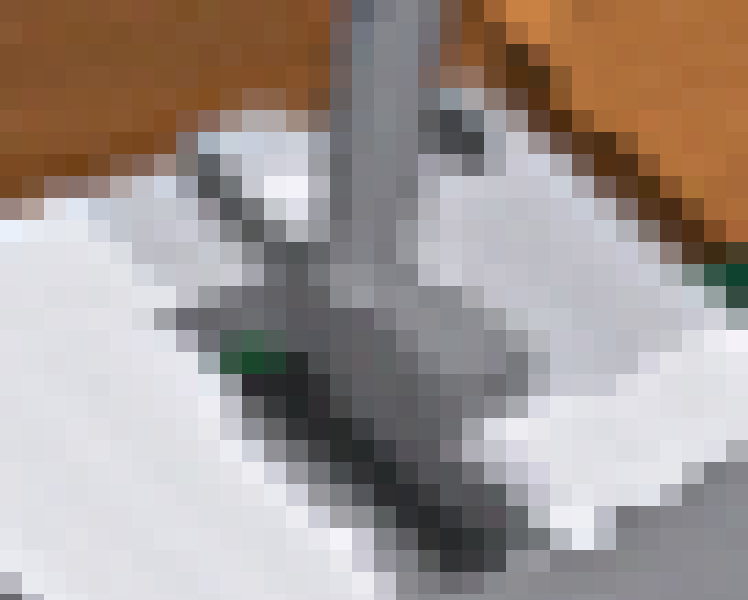

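The lug and slot projections agree with the image to about 1 px. I'll align on the slot and descend in steps.

play_rows([
  [-0.0017, 0, 0.0019, 0.004, -0.006, 0, 0],
  [0, -0.001, 0, 0, 0, 0, 0],
])

```text
clock: 7.3
position: [598.7, 31.2, 154.2]
ee_rot: [-0.523, 0.473, -0.475, 0.526]
contact_force: [-0.7, -0.0, -1.9]
gripper_width: 13.1
```

Run:
```python
from h import *
go([597.4,31.5,132],-84.2)
```

```text
yaw -84.2 tcp [598.7  31.2 154.2] | shift [-0.0004  0.0222 -0.0014] turn [-0.005 -0.     0.   ] turn steps 0.0 | shift after turn [-0.0004  0.0222 -0.0013] F [-0.7 -0.  -1.9] T [-0.06 -0.02  0.01] w 13.1 j6 1.35 t 7.3
```

play_rows([
  [0, 0.005, -0.001, -0.003, 0, 0, 0],
  [0, 0.004, 0, 0, 0, 0, 0],
  [0, 0.003, 0, 0, 0, 0, 0],
  [0, 0, 0, 0, 0, 0, 0],
])

```text
clock: 7.7
position: [597.7, 31.1, 141.6]
ee_rot: [-0.524, 0.474, -0.475, 0.525]
contact_force: [0.2, 0.1, -2.3]
gripper_width: 13.6
```

Run:
```python
from h import *
go([597.4,31.5,132],-84.2)
```

```text
yaw -84.21 tcp [597.7  31.1 141.6] | shift [-0.0004  0.0096 -0.0003] turn [-0.002 -0.    -0.   ] turn steps 0.0 | shift after turn [-0.0004  0.0096 -0.0003] F [ 0.2  0.1 -2.3] T [-0.01  0.01 -0.06] w 13.6 j6 1.35 t 7.7
```

play_rows([
  [0, 0.003, 0, 0, 0, 0, 0],
  [0, 0.003, 0, 0, 0, 0, 0],
  [0, 0.003, 0, 0, 0, 0, 0],
  [0, 0, 0, 0, 0, 0, 0],
])

```text
clock: 8.1
position: [597.6, 31.2, 131.5]
ee_rot: [-0.524, 0.474, -0.474, 0.525]
contact_force: [-0.1, 0.2, -1.5]
gripper_width: 13.3
```

Run:
```python
from h import *
go([597.4,31.5,124],-84.2)
```

```text
yaw -84.2 tcp [597.6  31.2 131.5] | shift [-0.0003  0.0075 -0.0002] turn [-0.002 -0.     0.   ] turn steps 0.0 | shift after turn [-0.0003  0.0075 -0.0002] F [-0.1  0.2 -1.5] T [-0.03 -0.03  0.02] w 13.3 j6 1.35 t 8.1
```

The foot is about 7 mm below the plate face with no contact, so the lug is in the slot. Next I'll press down.

play_rows([
  [0, 0.004, 0, 0, 0, 0, 0],
  [0, 0.004, 0, 0, 0, 0, 0],
  [0, 0.003, 0, 0, 0, 0, 0],
  [0, 0.003, 0, 0, 0, 0, 0],
  [0, 0, 0, 0, 0, 0, 0],
])

```text
clock: 8.6
position: [598.2, 31.3, 118.4]
ee_rot: [-0.524, 0.473, -0.475, 0.526]
contact_force: [-2.2, -0.0, 2.6]
gripper_width: 13.1
```

Run:
```python
from h import *
go([597.4,31.5,114],-84.2)
```

```text
yaw -84.15 tcp [598.2  31.3 118.4] | shift [-0.0003  0.0044 -0.0008] turn [-0.003  0.001  0.001] turn steps 0.0 | shift after turn [-0.0003  0.0044 -0.0008] F [-2.2 -0.   2.6] T [ 0.18  0.73 -0.  ] w 13.1 j6 1.35 t 8.6
```

play_rows([
  [0, 0.003, -0.0008, 0, 0, 0, 0],
  [0, 0.003, 0, 0, 0, 0, 0],
  [0, 0.003, 0, 0, 0, 0, 0],
  [0, 0.003, 0, 0, 0, 0, 0],
])

```text
clock: 9.0
position: [598.7, 31.3, 113.9]
ee_rot: [-0.524, 0.471, -0.475, 0.527]
contact_force: [-7.8, 1.8, 18.2]
gripper_width: 12.7
```

Run:
```python
from h import *
go([597.4,31.5,114],-84.2)
```

```text
yaw -83.97 tcp [598.7  31.3 113.9] | shift [-0.0004 -0.0002 -0.0012] turn [-0.008  0.004  0.003] turn steps 0.1 | shift after turn [-0.0004 -0.0001 -0.0012] F [-7.8  1.8 18.2] T [0.77 2.89 0.03] w 12.7 j6 1.35 t 9.0
```

play_rows([
  [0, 0.0025, -0.0015, -0.008, 0, 0.003, 0],
  [0, 0.0025, -0.0005, -0.003, 0, 0, 0],
])

```text
clock: 9.2
position: [598.5, 31.3, 114.0]
ee_rot: [-0.525, 0.472, -0.473, 0.527]
contact_force: [-4.7, 1.7, 11.0]
gripper_width: 13.1
```

Run:
```python
from h import *
go([597.4,31.5,114],-84.2)
```

```text
yaw -83.86 tcp [598.5  31.3 114. ] | shift [-0.0003 -0.     -0.0011] turn [-0.003  0.006  0.   ] turn steps 0.0 | shift after turn [-0.0003 -0.     -0.0011] F [-4.7  1.7 11. ] T [ 0.25  1.47 -0.05] w 13.1 j6 1.35 t 9.2
```

The key is at the bottom stop: z stays at 114.0 whether the push is 18 N or 11 N. I'll turn clockwise now, still pressing.

play_rows([
  [0, 0.0035, -0.0005, 0, 0.1, 0, 0],
  [0, 0.0035, 0, 0, 0.12, 0, 0],
  [0, 0.0035, 0, 0, 0.12, 0, 0],
  [0, 0.0035, 0, 0, 0.12, 0, 0],
])

```text
clock: 9.6
position: [598.8, 32.0, 113.9]
ee_rot: [0.399, -0.58, 0.584, -0.404]
contact_force: [-5.2, 1.3, 15.9]
gripper_width: 13.4
```

Run:
```python
from h import *
s=read_state();go([598,31.5,114],-174.2,s);go([598,31.5,114],yaw(s),s)
```

```text
yaw -110.86 tcp [598.8  32.  113.9] | shift [ 0.0008 -0.0001 -0.0006] turn [-0.007  1.105 -0.007] turn steps 7.4 | shift after turn [ 0.0008 -0.0001  0.0004] F [-5.2  1.3 15.9] T [0.33 1.93 0.04] w 13.4 j6 0.88 t 9.6
yaw -110.86 tcp [598.8  32.  113.9] | shift [ 0.0008 -0.0001 -0.0006] turn [-0.009 -0.    -0.002] turn steps 0.1 | shift after turn [ 0.0008 -0.0001 -0.0006] F [-5.2  1.3 15.9] T [0.33 1.93 0.04] w 13.4 j6 0.88 t 9.6
```

play_rows([
  [0.0005, 0.0035, -0.0005, -0.006, 0.13, 0, 0],
  [0, 0.0035, 0, 0, 0.13, 0, 0],
  [0, 0.0035, 0, 0, 0.13, 0, 0],
  [0, 0.0035, 0, 0, 0.13, 0, 0],
  [0, 0.0035, 0, 0, 0.13, 0, 0],
  [0, 0.0035, 0, 0, 0.13, 0, 0],
])

```text
clock: 10.2
position: [601.7, 32.8, 113.8]
ee_rot: [0.137, -0.69, 0.695, -0.149]
contact_force: [-6.6, 3.0, 18.4]
gripper_width: 12.9
```

Run:
```python
from h import *
s=read_state();go([598,31.5,114],-174.2,s);go([598,31.5,114],yaw(s),s)
```

```text
yaw -156.65 tcp [601.7  32.8 113.8] | shift [ 0.0039 -0.0002 -0.0002] turn [-0.007  0.306 -0.017] turn steps 2.1 | shift after turn [ 0.0038 -0.0002  0.001 ] F [-6.6  3.  18.4] T [0.5  2.6  0.32] w 12.9 j6 0.07 t 10.2
yaw -156.65 tcp [601.7  32.8 113.8] | shift [ 0.0039 -0.0002 -0.0002] turn [-0.009 -0.    -0.016] turn steps 0.1 | shift after turn [ 0.004  -0.0002 -0.0002] F [-6.6  3.  18.4] T [0.5  2.6  0.32] w 12.9 j6 0.07 t 10.2
```

play_rows([
  [0.003, 0.0035, 0, -0.006, 0.12, -0.015, 0],
  [0.001, 0.0035, 0, 0, 0.11, -0.004, 0],
  [0.001, 0.0035, 0, 0, 0.06, -0.004, 0],
])

```text
clock: 10.5
position: [601.8, 33.2, 113.9]
ee_rot: [0.037, -0.705, 0.707, -0.043]
contact_force: [-5.6, 2.6, 16.9]
gripper_width: 13.4
```

Run:
```python
from h import *
s=read_state();go([598,31.5,114],-174.2,s);go([598,31.5,114],yaw(s),s)
```

```text
yaw -173.51 tcp [601.8  33.2 113.9] | shift [ 0.004  -0.0002  0.0013] turn [-0.004  0.012 -0.008] turn steps 0.1 | shift after turn [ 0.0039 -0.0001  0.0013] F [-5.6  2.6 16.9] T [0.13 2.16 0.26] w 13.4 j6 -0.22 t 10.5
yaw -173.51 tcp [601.8  33.2 113.9] | shift [ 0.004  -0.0002  0.0013] turn [-0.004 -0.    -0.008] turn steps 0.1 | shift after turn [ 0.004  -0.0001  0.0013] F [-5.6  2.6 16.9] T [0.13 2.16 0.26] w 13.4 j6 -0.22 t 10.5
```

play_rows([
  [0.004, 0.0035, 0.001, -0.004, 0.02, -0.008, 0],
  [0.004, 0.0035, 0.001, 0, 0.02, 0, 0],
  [0.003, 0.0035, 0, 0, 0.02, 0, 0],
])

```text
clock: 10.8
position: [599.6, 33.1, 113.9]
ee_rot: [-0.013, 0.707, -0.706, 0.03]
contact_force: [-3.3, -0.6, 15.3]
gripper_width: 13.2
```

Run:
```python
from h import *
s=read_state();go([598,31.5,114],-174.2,s)
c=cam("scene")
cv2.imwrite("pics/a6.png",cv2.resize(c[0][140:225,310:410,::-1],(700,595),interpolation=cv2.INTER_CUBIC))
```

```text
yaw -176.52 tcp [599.6  33.1 113.9] | shift [ 0.0017 -0.0002  0.0015] turn [ 0.    -0.04  -0.023] turn steps 0.3 | shift after turn [ 0.0018 -0.0001  0.0014] F [-3.3 -0.6 15.3] T [-0.36  1.32  0.27] w 13.2 j6 -0.27 t 10.8
```

View pics/a6.png

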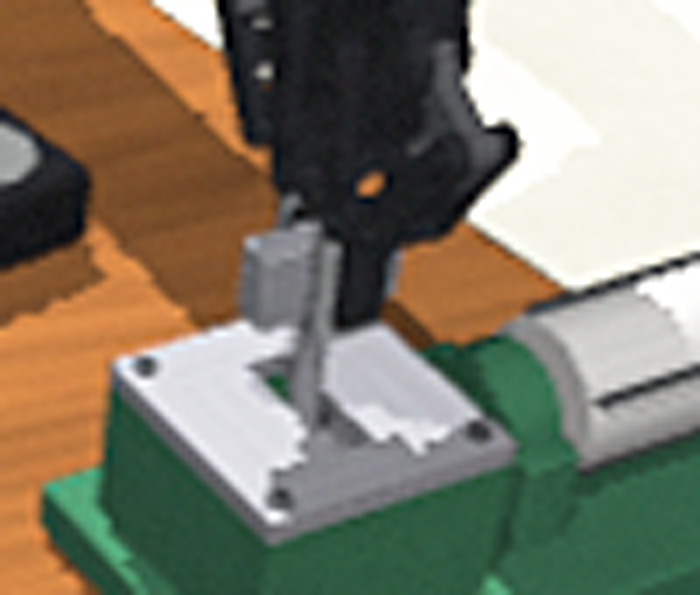

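Run:
```python
from h import *
c=cam("scene");s=read_state();p=s["position"];M=R.from_quat(s["ee_rot"]).as_matrix()
print(M.round(3).tolist())
P=lambda q:((proj(c,q)-[310,140]+.5)*7-.5).round(0)
for h in(0,24,62,90):
  print(h,"vertical",P([p[0],p[1],56+h]),"tool axis",P(p+M[:,1]*(58-h)))
f=p+M[:,1]*(58)
for L in(-25,25): print("bar bottom/top end",L,[P(f-M[:,1]*h+M[:,2]*L+M[:,0]*w) for h in(62,90) for w in (-7,7)])
go([598,31.5,114],-174.2,s)
```

```text
[[-0.998, 0.023, 0.061], [-0.061, 0.002, -0.998], [-0.023, -1.0, -0.001]]
0 vertical [303. 464.] tool axis [305. 467.]
24 vertical [312. 405.] tool axis [313. 406.]
62 vertical [327. 306.] tool axis [327. 306.]
90 vertical [339. 230.] tool axis [337. 229.]
bar bottom/top end -25 [array([409., 299.]), array([383., 276.]), array([421., 222.]), array([394., 199.])]
bar bottom/top end 25 [array([269., 338.]), array([244., 314.]), array([278., 260.]), array([253., 237.])]
yaw -176.5 tcp [599.5  33.  113.9] | shift [ 0.0016 -0.0001  0.0014] turn [ 0.    -0.04  -0.023] turn steps 0.3 | shift after turn [ 0.0016 -0.0001  0.0013] F [-3.5  0.9 14.9] T [0.1  1.01 0.26] w 13.3 j6 -0.27 t 10.9
```

The bar and stem match an upright key turned 90°, so it hasn't slipped. I'll make a small trim, hold, and check that it stays put.

play_rows([
  [0.002, 0.0035, 0.001, 0, 0, -0.015, 0],
  [0.001, 0.004, 0.001, 0, 0.005, -0.006, 0],
])

```text
clock: 11.1
position: [600.3, 32.7, 113.8]
ee_rot: [-0.017, 0.707, -0.706, 0.026]
contact_force: [-9.6, 6.1, 21.9]
gripper_width: 13.3
```

Run:
```python
from h import *
s=read_state();go([598,31.5,114],-174.2,s)
for i in range(10): c=cam("scene")
s=read_state();go([598,31.5,114],-174.2,s)
for i in range(14): c=cam("scene")
s=read_state();go([598,31.5,114],-174.2,s)
```

```text
yaw -176.48 tcp [600.3  32.7 113.8] | shift [ 0.0023 -0.0002  0.001 ] turn [ 0.001 -0.04  -0.013] turn steps 0.3 | shift after turn [ 0.0024 -0.0002  0.0009] F [-9.6  6.1 21.9] T [1.53 2.98 0.21] w 13.3 j6 -0.26 t 11.1
yaw -176.46 tcp [600.2  32.8 113.9] | shift [ 0.0022 -0.0002  0.0011] turn [ 0.001 -0.039 -0.013] turn steps 0.3 | shift after turn [ 0.0023 -0.0001  0.001 ] F [-6.7  5.3 18.8] T [1.14 2.19 0.28] w 13.2 j6 -0.26 t 11.6
yaw -176.46 tcp [600.2  32.8 113.9] | shift [ 0.0023 -0.0002  0.0011] turn [ 0.001 -0.039 -0.013] turn steps 0.3 | shift after turn [ 0.0023 -0.0001  0.001 ] F [-6.5  5.  18.2] T [1.15 2.25 0.26] w 13.5 j6 -0.26 t 12.3
```

Over 1.2 s of holding, the pose stayed steady at the bottom stop with about 18 N down and 1.61 rad of turn. I'm handing it in.

```bash
python3 -c "
from bench import job_done
print(job_done())"
```

```text
the job is handed in; nothing more can be done
None
```

The lock key is in the lock, pressed fully home, turned about a quarter turn clockwise and still gripped. I handed the job in at about 12.3 s, well under the 43 s limit. I drew it out of its holder, lowered the lug into the slot and pressed to the bottom stop. Then I turned it clockwise while still pushing.

**Pressed home:** the tool stopped at z ≈ 114 mm, which puts the key's foot about 24 mm below the plate. It stayed there whether I pushed with 11 N or 18 N.

**Turned:** the measured turn is about 1.61 rad. The wrist torque of about 0.26 N m suggests the key is close to or against the turn stop.

**Holding:** over 1.2 s with no new moves, the pose stayed put, with about 18 N down and 13 mm finger opening. In the last picture the bar and stem line up with an upright, turned key.

**What was off:**
- The tool ended about 2 mm from the slot centre in x.
- It also kept a tilt of about 0.013 rad and a side force of about 8 N.
- I could not read the lock's own joint values; these figures come from the arm pose, forces and camera.
- I did not take a final picture of the other key and the rest of the bench. The moves kept clear of them, and I saw no sign of contact.

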